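# Park the wheeled caddy in its bay

## Robot

A 7-joint arm with a two-finger parallel gripper is mounted at the origin on a cart in front of the work surface, level with it; the furniture and walls round the work are solid. World frame = base frame: x ahead of the robot, y to its left, z up, the work surface at z = 0. Lengths are in m, angles in rad, forces in N, time in s.
With the tool pointing down it reaches from about 0.425 to 0.95 m from the base axis. Payload 4.7 kg.
Tool frame: the origin (TCP) lies at the very end of the fingers, on their centre line; the grasp point (between the pads) lies 19 mm behind it (grasp_offset is the distance from the TCP to the grasp point, in m); z points along the fingers, y is the line along which they close (so a half turn about z gives the same grasp; the last joint's range is limited). The gripper opens to 85 mm and grips with 20 to 120 N. Pads are 22 mm wide; open, the fingers measure 114 mm over their backs; the gripper's body (76 mm by 85 mm) begins 54 mm behind the grasp point. The pads swing forward as they close: fully open they stand 13 mm farther back than shut.
Start: joints at [-1.365, 0.469, -0.049, 1.532, 0.024, 1.141, -0.082], TCP at [0.157, 0.657, 0.231] pointing down, gripper open.
Joint ranges: [-2.59, 2.59], [-0.33, 1.99], [-1.39, 1.29], [0.1, 2.45], [-1.04, 4.18], [0.21, 1.99], [-2.66, 2.66]. Speed limits (rad/s): [2.57, 2.57, 3.14, 3.14, 3.14, 3.14, 3.14].

## Interface

Orientations are given as a unit quaternion [w, x, y, z].
In Python, from bench import * gives the robot as it stands.
- The arm moves only by the tool move_arm, never from a script. Its argument "series" is a list that holds one entry, the list of rows, each a list of 5 numbers: the closure, from 0 (fully open) to 1 (shut), then the shift along the tool's x, y, z in cm, then the turn about the tool's z in rad. A call has 1 to 10 rows; each row shifts and turns the commanded pose from where the row before left it, along the tool's axes as they then stand; what a row does not reach is not made up. A row lasts 1/8 s, in which the tool goes at most 62.5 mm and 10.7 degrees, less where a joint would pass 70% of its speed; a pose out of reach is approached as far as the arm can. A call is refused whole if a number of a shift passes 6.25 or a number of a turn 0.188, either way. A call with a gripper value outside its range is refused whole. The fingers move at their own pace and stop on an object; the grip force is fixed at half the most. Time passes only in rows, so rows that do not move let the fingers close. It gives the time, the measured TCP pose, the force, the opening and the grip force at its end, in the units of the state.
- read_state(): the state, without advancing time (a new reading comes with each control period).
- capture(name): name is "side" or "top" or "wrist"; returns (picture, depth): 420x560x3 uint8, red, green, blue; 420x560 float32, m along the optical axis (not along the pixel's ray), 0 where there is no reading.
- get_calibration(name): a dict with "fx", "fy", "cx", "cy" (pixels), "cam_to_world" (4x4, takes a point from camera to world coordinates). Camera axes: x right, y up, looking along -z (the intrinsics and any distortion apply to the point x, -y, -z); pixel columns grow to the right and rows downward; lengths in m; the calibration is good to about 2 mm. A picture is of the moment at which its call begins: read the wrist's pose just before it. get_calibration takes no time and is no camera call; for the wrist camera it gives the pose at the moment of the call.
- hand_in(): hands the job in; it is judged then, once.
Trained networks look in the newest picture that a camera, given by its name, has taken for a name from the list of things; names that differ only in an ending like _2 or _b are one class to them, and where a whole thing is asked for, a point or a joint stands for the part that bears it (a point fixed in the world has none). Each returns a list of dicts, best first, with "conf" (0 to 1); they miss things now and then, are a little off and sometimes report something else, mostly with a low value. They report only what shows in the picture. A call takes as long as a camera call.
- boxes_of(camera, name): "location" ([x, y, z] in m, in world coordinates, good to about 4 mm: the middle of the surface that is visible of it).
- trace(camera, name): "region" (420x560 bool, what is visible of it).
- mark_of(camera, name): "location" ([x, y, z] in m, in world coordinates, good to about 4 mm: a listed point, or the origin of a listed thing).
The state is a dict: "time": time; "q": joint angles; "dq": joint speeds; "joint_efforts": joint torques, N m; "ee_pos": TCP position; "ee_rot": TCP orientation; "force": force on the tool from outside, world axes, zero at the start; "ft_torque": the same for the moment, N m; "gripper_width": finger opening in m; "gripper_force": force on a finger pad.
Only numpy, scipy, OpenCV 4.12 (cv2) and the standard library are available. Lean on these libraries where they do the work, as an engineer would, in place of code of your own. Each camera call takes 0.05 s, during which the arm holds its last target. There are 200 camera calls.

## Task

Take the little wheeled caddy by the spinning grip on its post and roll it forward over the open bench until both swivel castors trail straight behind their pivots, then steer it nose first between the bay's two guide rails and press it home against the stop block for a moment, gently, without ramming stop or rails. Keep it rolling on its wheels, leave the oil can, the big nut and the cup alone, and let go with the caddy standing straight in the bay, nose at the stop.

Things in the scene. Friction and masses are not known exactly. Their poses are not given: they have to be found in the camera images.
- caddy: Low wheeled caddy of dark steel, about 0.8 kg: deck 150 x 110 mm with low rim, deck top 46 mm above the bench; a V-block fixed on it reaches 91 mm up, 2 to 58 mm ahead of the origin. Origin: under the deck's centre, at bench level. +x forward (nose), y left, z up. Two swivel castors at the rear, pivots 45 mm behind the origin, 36 mm either side
- axle (a point): On the caddy: middle of its front axle, 50 mm ahead of the origin, 14 mm up. The two wheels there (28 mm diameter, 36 mm either side) are fixed and do not swivel, so the caddy turns about this point: shifting the post sideways turns it. Pushed from behind, it veers off unless steered, and badly turned castors push it aside at first
- nose (a point): On the caddy: middle of the face of its rubber nose buffer (70 mm wide, 12 mm high), 81 mm ahead of the caddy's origin, 42 mm up
- post (a point): Centre of the caddy's grip: a black rubber sleeve 24 mm in diameter, 43 mm high (75 to 118 mm above the bench), that spins freely on an upright post, so that turning the gripper does not turn the caddy. On the centre line 60 mm behind the caddy's origin, 96 mm above the bench. The post's cap is 124 mm above the bench
- trail_l (a point): Wheel centre of the left swivel castor, 14 mm from its pivot line. In the caddy's frame it lies at x = -59 mm, y = 36 mm when trailing straight. The castors start turned at random, at least the left one far from trailing
- trail_r (a point): Wheel centre of the right swivel castor, 14 mm from its pivot line; in the caddy's frame at x = -59 mm, y = -36 mm when trailing straight
- bay: Parking bay fixed to the bench: two steel guide rails 50 mm high, 200 mm long, 124 mm between their inner faces, the mouths flared to about 175 mm over the 55 mm before the origin; feet outside. Origin: on the bench, midway between the rails, where their straight part begins. +x points into the bay, z up
- deepest (a point): On the bay's centre line, 190 mm in from its origin, 42 mm up: the deepest place for the face of the stop block, an aluminium block 110 mm wide and 52 mm high, square across the bay. It is set anew each time, its face 0 to 25 mm nearer the mouth than this point, and that is not measured: feel for it. Rigid: press with 5 to 15 N, never over 25
- oil_can: Bystander: green oil can 159 mm high with a thin spout, base 80 mm across; origin at the centre of its base
- nut: Bystander: big steel hex nut lying flat, 34 x 39 mm, 18 mm high; origin at the centre of its underside
- cup: Bystander: upturned plastic cup 63 mm across, 83 mm high; origin at the centre of its underside

How it is judged:
By the outcome, as a careful person would: the job done as asked, in the order asked, and still so for the second after the job is handed in, with the robot touching nothing.
It also fails if it takes over 72 s, if anything falls off the work surface, if the arm or the gripper's body presses on something with over 40 N, if the wrist force passes 120 N, or if a joint passes its speed limit or range.

## Working session

There is one attempt and no reset: what is moved stays moved. The work goes in short steps, Python scripts to look and compute and a tool call to move; the robot and the scene stay as the last step left them, time stands still between calls to the robot, and variables do not carry over. Pictures are saved under pics/ and viewed, at most 10 in all, crops included, and the job is handed in when it is done.

Besides the shell and the picture viewer there is one more tool, called after ">>>" as name(argument=value, ...), one argument or row to a line, values as JSON. move_arm: Moves the arm, as the interface text tells. Its arguments: {"type":"object","properties":{"series":{"type":"array"}},"required":["series"]}

```bash
mkdir -p pics; cat > h.py <<'E'
from bench import *
import numpy as np, cv2
def save(c,n):
    p,d=capture(c); cv2.imwrite('pics/'+n,p[:,:,::-1]); return p,d
def marks(c,names):
    for n in names:
        r=mark_of(c,n)
        print(c,n,[(np.round(a['location'],4).tolist(),round(a['conf'],2)) for a in r[:2]])
E
python3 - <<'E'
from h import *
s=read_state(); print(s['time'],s['ee_pos'],s['ee_rot'],s['force'])
N=['caddy','axle','nose','post','trail_l','trail_r','bay','deepest','oil_can','nut','cup']
for c in ['top','side']:
    save(c,c+'0.png'); marks(c,N)
a=cv2.imread('pics/top0.png');cv2.imwrite('pics/top0.png',a)
print(read_state()['time'])
E
```

```text
0.0 [0.15689321 0.65589809 0.23023774] [-6.94940898e-05  1.17092588e-01  9.93120493e-01 -1.00380646e-03] [-0.64621256  0.07906345 -0.01724173]
top caddy [([0.5641, -0.3242, -0.0003], 0.69)]
top axle [([0.5644, -0.2703, 0.0099], 0.87), ([0.57, -0.2473, 0.0395], 0.57)]
top nose [([0.567, -0.2455, 0.0429], 0.77)]
top post [([0.5554, -0.3868, 0.0982], 0.91)]
top trail_l []
top trail_r []
top bay [([0.7191, 0.2768, -0.0007], 0.58)]
top deepest []
top oil_can [([0.7136, 0.022, -0.0043], 0.77), ([0.5582, -0.3862, 0.0979], 0.16)]
top nut [([0.4025, -0.0477, 0.0005], 0.63)]
top cup [([0.7223, 0.2765, -0.0033], 0.75)]
side caddy [([0.5572, -0.3275, -0.0017], 0.93), ([0.6043, -0.3673, 0.0125], 0.32)]
side axle []
side nose [([0.567, -0.2415, 0.0403], 0.96)]
side post [([0.5564, -0.3817, 0.0918], 0.62), ([0.6023, -0.3687, 0.0085], 0.51)]
side trail_l [([0.6044, -0.3703, 0.0113], 0.62), ([0.5335, -0.3654, 0.0148], 0.59)]
side trail_r [([0.6044, -0.3703, 0.0113], 0.62), ([0.5335, -0.3654, 0.0148], 0.59)]
side bay []
side deepest []
side oil_can [([0.7145, 0.0203, -0.0003], 0.8)]
side nut [([0.4018, -0.0499, 0.0015], 0.74), ([0.7149, 0.2739, 0.0018], 0.66)]
side cup [([0.7153, 0.2746, -0.0037], 0.87)]
1.2
```

View pics/top0.png

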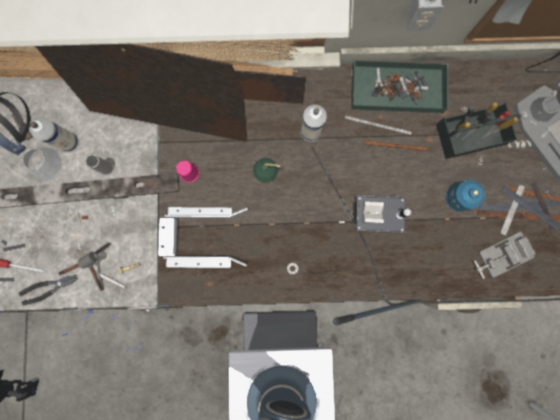

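View pics/side0.png

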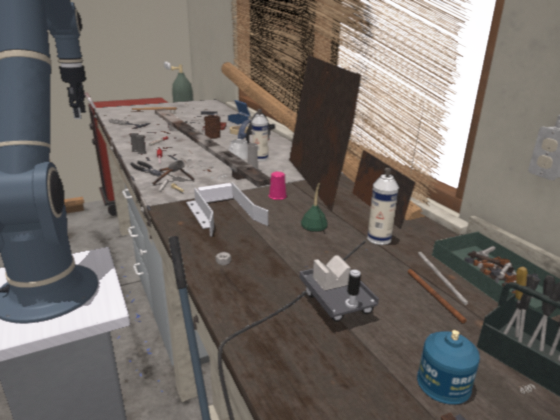

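```bash
cat >> h.py <<'E'
def cloud(c):
    p,d=capture(c);k=get_calibration(c);v,u=np.mgrid[:420,:560]
    P=np.stack([(u-k['cx'])/k['fx']*d,-(v-k['cy'])/k['fy']*d,-d,np.ones_like(d)],-1)@k['cam_to_world'].T
    return p,d,P[...,:3]
E
python3 - <<'E'
from h import *
k=get_calibration('top');print({a:np.round(b,3) for a,b in k.items()})
p,d,P=cloud('top')
z=P[...,2];x=P[...,0];y=P[...,1]
m=(z>0.035)&(z<0.07)&(x>.35)&(x<.62)&(y>-.02)&(y<.4)
print(m.sum(),x[m].min(),x[m].max(),y[m].min(),y[m].max())
# rails: straight parts per y bin
for lo in np.arange(0.0,.34,.02):
    s=m&(y>=lo)&(y<lo+.02)
    if s.any():
        xs=np.sort(x[s]);print(round(lo,2),len(xs),np.round(xs[np.r_[0,np.where(np.diff(xs)>.01)[0]+1]],4),np.round(xs[np.r_[np.where(np.diff(xs)>.01)[0],len(xs)-1]],4),round(z[s].mean(),3))
r=trace('top','bay');print(len(r),[a['conf'] for a in r])
E
```

```text
{'fx': np.float64(429.511), 'fy': np.float64(429.511), 'cx': np.float64(278.822), 'cy': np.float64(206.085), 'cam_to_world': array([[-2.800e-02,  9.930e-01, -1.140e-01,  4.420e-01],
       [-1.000e+00, -2.800e-02,  4.000e-03, -4.000e-03],
       [ 1.000e-03,  1.140e-01,  9.930e-01,  1.366e+00],
       [ 0.000e+00,  0.000e+00,  0.000e+00,  1.000e+00]])}
556 0.41262522653846995 0.5870943473073112 0.09231760318478535 0.34846365800374146
0.08 8 [0.4126 0.5834] [0.4156 0.5871] 0.048
0.1 22 [0.4158 0.5752] [0.4251 0.5838] 0.049
0.12 27 [0.4252 0.5669] [0.4348 0.578 ] 0.047
0.14 18 [0.4349 0.5646] [0.4385 0.5695] 0.047
0.16 15 [0.4385 0.5651] [0.439  0.5676] 0.049
0.18 17 [0.439  0.5654] [0.4396 0.568 ] 0.048
0.2 14 [0.4397 0.5662] [0.4402 0.5684] 0.049
0.22 16 [0.4403 0.5668] [0.4437 0.569 ] 0.048
0.24 20 [0.4408 0.5689] [0.4442 0.5698] 0.05
0.26 20 [0.4414 0.5695] [0.4448 0.5703] 0.05
0.28 20 [0.442  0.5698] [0.4454 0.5707] 0.051
0.3 99 [0.4425 0.4581] [0.4459 0.5746] 0.048
0.32 248 [0.443] [0.5751] 0.052
2 [0.9, 0.74]
```

```bash
python3 -c "
import cv2
a=cv2.imread('pics/top0.png')[190:285,140:310];cv2.imwrite('pics/c.png',cv2.resize(a,None,fx=4.6,fy=4.6,interpolation=2))"
```

```text
(no output)
```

View pics/c.png

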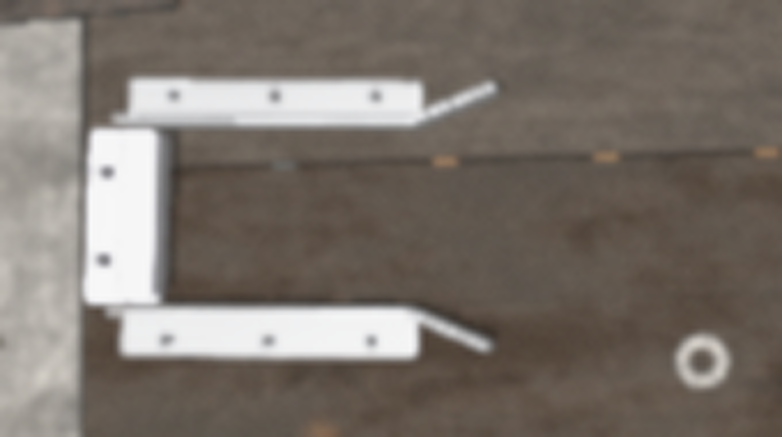

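```bash
cat >> h.py <<'E'
def tool(s=None):
    s=s or read_state();w,x,y,z=s['ee_rot']
    return np.r_[s['ee_pos'],np.arctan2(2*(x*y+w*z),1-2*(y*y+z*z))]
def rows(start,wps,grip,vmax=.06,wmax=.18):
    """wps: list of (x,y,z,yaw[,v]); prints rounded rows, feeding back the rounding."""
    c=np.array(start,float);out=[]
    for wp in wps:
        v=wp[4] if len(wp)>4 else vmax
        t=np.array(wp[:4]);n=max(1,int(np.ceil(max(np.linalg.norm(t[:3]-c[:3])/v-.05,abs(t[3]-c[3])/wmax-.02))))
        for i in range(n):
            g=c+(t-c)/(n-i);D=g-c;C,S=np.cos(c[3]),np.sin(c[3])
            r=[round(100*(C*D[0]+S*D[1]),2),round(100*(S*D[0]-C*D[1]),2),round(-100*D[2],2),round(-D[3],3)]
            out.append([grip]+r)
            c=c+np.r_[(C*r[0]+S*r[1])/100,(S*r[0]-C*r[1])/100,-r[2]/100,-r[3]]
    for i in range(0,len(out),10): print(out[i:i+10])
    print('end',np.round(c,4));return out,c
E
python3 - <<'E'
from h import *
t=tool();print(t)
h=np.pi/2
rows(t,[(.36,.48,.25,2.3),(.55,.25,.25,1.57),(.6,-.05,.25,1.57),(.555,-.35,.25,1.57)],0)
E
```

```text
[0.15699758 0.65651395 0.23133729 2.90680447]
[[0, np.float64(-4.77), np.float64(-2.49), np.float64(-0.37), np.float64(0.121)], [0, np.float64(-5.04), np.float64(-1.89), np.float64(-0.37), np.float64(0.121)], [0, np.float64(-5.23), np.float64(-1.27), np.float64(-0.38), np.float64(0.122)], [0, np.float64(-5.34), np.float64(-0.63), np.float64(-0.37), np.float64(0.121)], [0, np.float64(-5.38), np.float64(0.02), np.float64(-0.38), np.float64(0.122)], [0, np.float64(-5.96), np.float64(-0.23), np.float64(0.0), np.float64(0.146)], [0, np.float64(-5.93), np.float64(0.64), np.float64(0.0), np.float64(0.146)], [0, np.float64(-5.78), np.float64(1.49), np.float64(0.0), np.float64(0.146)], [0, np.float64(-5.5), np.float64(2.32), np.float64(0.0), np.float64(0.146)], [0, np.float64(-5.1), np.float64(3.1), np.float64(0.0), np.float64(0.146)]]
[[0, np.float64(-5.0), np.float64(0.84), np.float64(0.0), np.float64(-0.0)], [0, np.float64(-5.0), np.float64(0.84), np.float64(0.0), np.float64(-0.0)], [0, np.float64(-5.0), np.float64(0.84), np.float64(0.0), np.float64(-0.0)], [0, np.float64(-5.0), np.float64(0.84), np.float64(0.0), np.float64(-0.0)], [0, np.float64(-5.0), np.float64(0.83), np.float64(0.0), np.float64(-0.0)], [0, np.float64(-4.99), np.float64(0.84), np.float64(0.0), np.float64(-0.0)], [0, np.float64(-5.0), np.float64(-0.75), np.float64(0.0), np.float64(-0.0)], [0, np.float64(-5.0), np.float64(-0.74), np.float64(0.0), np.float64(-0.0)], [0, np.float64(-5.0), np.float64(-0.75), np.float64(0.0), np.float64(-0.0)], [0, np.float64(-5.0), np.float64(-0.74), np.float64(0.0), np.float64(-0.0)]]
[[0, np.float64(-5.0), np.float64(-0.75), np.float64(0.0), np.float64(-0.0)], [0, np.float64(-5.01), np.float64(-0.74), np.float64(0.0), np.float64(-0.0)]]
end [ 0.555  -0.35    0.25    1.5698]
```

>>> move_arm(
  series=[
    [[0,-4.8,-2.5,-0.4,0.12],[0,-5,-1.9,-0.4,0.12],[0,-5.2,-1.3,-0.4,0.12],[0,-5.3,-0.6,-0.4,0.12],[0,-5.4,0,-0.4,0.12],[0,-5.9,-0.2,0,0.146],[0,-5.9,0.6,0,0.146],[0,-5.8,1.5,0,0.146],[0,-5.5,2.3,0,0.146],[0,-5.1,3.1,0,0.146]],
  ],
)

```text
time: 2.55
ee_pos: [0.5517, 0.2508, 0.2517]
ee_rot: [-0.0, 0.707, 0.708, 0.0]
force: [-0.1, 0.6, -0.8]
gripper_width: 0.085
gripper_force: 0.0
```

>>> move_arm(
  series=[
    [[0,-5,0.8,0,0],[0,-5,0.8,0,0],[0,-5,0.8,0,0],[0,-5,0.8,0,0],[0,-5,0.8,0,0],[0,-5,0.8,0,0],[0,-5,-0.7,0,0],[0,-5,-0.7,0,0],[0,-5,-0.7,0,0],[0,-5,-0.7,0,0]],
  ],
)

```text
time: 3.8
ee_pos: [0.5735, -0.249, 0.2514]
ee_rot: [0.0, 0.705, 0.709, 0.0]
force: [0.7, 0.2, -0.3]
gripper_width: 0.0853
gripper_force: 0.0
```

```bash
sed -i 's/r=\[round(100\*(C\*D\[0\]+S\*D\[1\]),2),round(100\*(S\*D\[0\]-C\*D\[1\]),2),round(-100\*D\[2\],2),round(-D\[3\],3)\]/r=[float(a) for a in (np.round(100*(C*D[0]+S*D[1]),2),np.round(100*(S*D[0]-C*D[1]),2),np.round(-100*D[2],2),np.round(-D[3],3))]/' h.py
python3 - <<'E'
from h import *
print(read_state()['time'],tool())
save('wrist','w1.png');marks('wrist',['post','nose','axle','caddy','trail_l','trail_r'])
rows(tool(),[(.555,-.385,.2,1.57)],0)
E
```

```text
3.8 [ 0.57349388 -0.24901819  0.25144516  1.57729066]
wrist post [([0.5524, -0.3798, 0.0978], 0.56)]
wrist nose [([0.5643, -0.2411, 0.0391], 0.88)]
wrist axle []
wrist caddy [([0.5608, -0.319, -0.0012], 0.73)]
wrist trail_l []
wrist trail_r []
[[0, -4.64, -0.69, 1.7, 0.003], [0, -4.64, -0.67, 1.7, 0.003], [0, -4.65, -0.67, 1.71, 0.004]]
end [ 0.555  -0.385   0.2     1.5698]
```

View pics/w1.png

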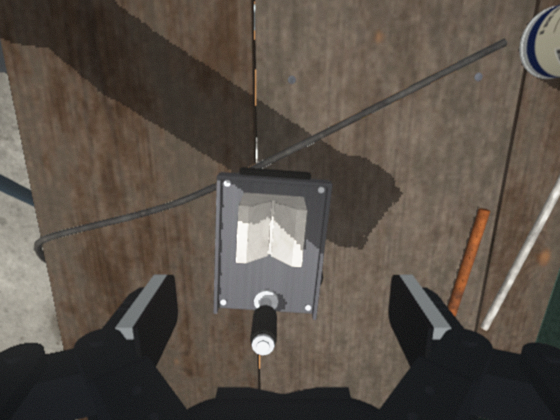

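```bash
cat >> h.py <<'E'
def ray(c,u,v,z):
    k=get_calibration(c);M=k['cam_to_world'];d=M[:3,:3]@np.array([(u-k['cx'])/k['fx'],-(v-k['cy'])/k['fy'],-1])
    o=M[:3,3];return o+d*(z-o[2])/d[2]
E
python3 - <<'E'
from h import *
print(ray('wrist',263,345,.124),ray('wrist',274,173,.046))
rows(tool(),[(.555,-.383,.2,1.571),(.555,-.383,.077,1.571,.041)],0)
E
```

```text
[ 0.55730822 -0.37805151  0.124     ] [ 0.56479637 -0.24048838  0.046     ]
[[0, -4.57, -0.69, 1.7, 0.003], [0, -4.58, -0.67, 1.7, 0.003], [0, -4.58, -0.66, 1.71, 0.003], [0, 0.0, -0.0, 4.1, -0.0], [0, 0.0, -0.0, 4.1, -0.0], [0, 0.0, -0.0, 4.1, -0.0]]
end [ 0.555  -0.383   0.077   1.5708]
```

>>> move_arm(
  series=[
    [[0,-4.4,-0.6,1.7,0.003],[0,-4.4,-0.6,1.7,0.003],[0,-4.4,-0.6,1.7,0.002],[0,0,0,4.1,0],[0,0,0,4.1,0],[0,0,0,4.2,0],[0.3,0,0,0,0],[0.5,0,0,0,0]],
  ],
)

```text
time: 5.15
ee_pos: [0.5575, -0.3796, 0.0778]
ee_rot: [0.001, 0.707, 0.707, 0.0]
force: [0.9, 0.5, 0.3]
gripper_width: 0.0516
gripper_force: 0.0
```

>>> move_arm(
  series=[
    [[0.6,0,0,0,0],[0.7,0,0,0,0],[0.9,0,0,0,0],[1,0,0,0,0],[1,0,0,0,0],[1,0,0,0,0]],
  ],
)

```text
time: 5.9
ee_pos: [0.5568, -0.3803, 0.0779]
ee_rot: [0.001, 0.708, 0.706, 0.0]
force: [-0.3, 0.2, 6.4]
gripper_width: 0.0228
gripper_force: 58.5
```

```bash
python3 - <<'E'
from h import *
s=read_state();print(s['time'],tool(),s['force'],s['gripper_width'])
save('wrist','w2.png');marks('wrist',['nose','axle','caddy'])
save('top','t2.png');marks('top',['post','nose','axle','caddy','trail_l','trail_r'])
E
```

```text
5.9 [ 0.55678547 -0.38029898  0.07785148  1.5687277 ] [-0.32782238  0.17833636  6.36163303] 0.02281890309321491
wrist nose []
wrist axle []
wrist caddy [([0.5591, -0.3226, 0.0002], 0.59)]
top post []
top nose [([0.5694, -0.2452, 0.0403], 0.56)]
top axle [([0.5623, -0.2727, 0.0134], 0.79), ([0.5545, -0.3848, 0.0965], 0.46)]
top caddy [([0.5644, -0.3227, 0.001], 0.8)]
top trail_l []
top trail_r []
```

View pics/w2.png

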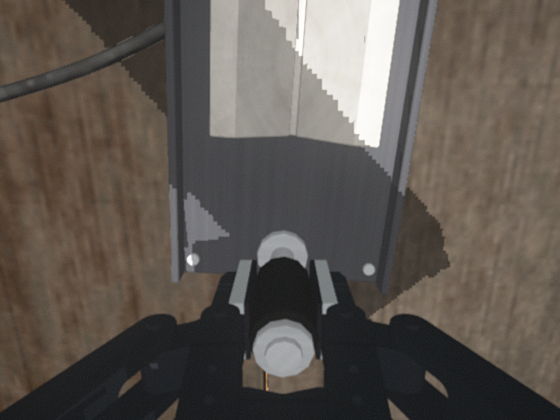

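```bash
cat >> h.py <<'E'
def caddy():
    """heading and axle from deck edges seen by the wrist camera, post from the TCP"""
    p,d,P=cloud('wrist');t=tool();Q=P[d>0];Q=Q[(Q[:,2]>.036)&(Q[:,2]<.1)]
    Q=Q[np.hypot(*(Q[:,:2]-t[:2]).T)<.2]
    u0=np.array([np.cos(caddy.g),np.sin(caddy.g)])
    for it in range(3):
        n0=np.array([-u0[1],u0[0]]);R=Q[:,:2]-t[:2];a=R@u0;b=R@n0;ys=[];ms=[]
        for lo in np.arange(.02,.115,.004):
            s=(a>=lo)&(a<lo+.004)&(abs(b)<.075)
            if s.sum()>30:
                e=np.percentile(b[s],[0.5,99.5])
                if abs(e[1]-e[0]-.11)<.01: ys.append(lo+.002);ms.append(e.mean())
        if len(ys)<4: print('few',len(ys));return None
        k,c=np.polyfit(ys,ms,1);f=np.arctan2(u0[1],u0[0])+np.arctan(k);u0=np.array([np.cos(f),np.sin(f)])
    A=t[:2]+.11*u0
    print('t',read_state()['time'],'post',np.round(t[:2],4),'head deg',round(np.degrees(f),2),'axle',np.round(A,4),'n',len(ys),'c',round(c,4),'bay off mm',round(1000*(A[0]-bayx(A[1])),1))
    return A,f
caddy.g=np.radians(88)
def bayx(y): return .5025+.03*(y-.17)
def drive(A,f,segs,step=.01):
    """segs: (length, dphi deg); arcs of the axle; prints rows for the post"""
    t=tool();c=t.copy();A=np.array(A,float);wps=[]
    for L,dp in segs:
        dp=np.radians(dp);n=max(1,round(max(abs(L),abs(dp)*.11)/step))
        for i in range(n):
            f+=dp/n;m=f-dp/n/2;A=A+L/n*np.array([np.cos(m),np.sin(m)])
            q=A-.11*np.array([np.cos(f),np.sin(f)]);wps.append((q[0],q[1],t[2],t[3],1))
    o,e=rows(t,wps,1);print('axle end',A.round(4),'head',round(np.degrees(f),2),'bayoff',round(1000*(A[0]-bayx(A[1])),1))
E
python3 - <<'E'
from h import *
r=caddy(); A,f=r if r else (np.array([.563,-.27]),np.radians(86.8))
drive(A,f,[(.02,108.3-np.degrees(f)),(.1,0)],.008)
E
```

```text
t 6.5 post [ 0.5568 -0.3803] head deg 86.02 axle [ 0.5644 -0.2706] n 23 c 0.0016 bay off mm 75.1
[[1, 0.38, 0.87, -0.0, -0.0], [1, 0.44, 0.83, -0.0, -0.0], [1, 0.5, 0.8, -0.0, -0.0], [1, 0.57, 0.76, -0.0, -0.0], [1, 0.62, 0.71, -0.0, -0.0], [1, 0.79, -0.27, -0.0, -0.0], [1, 0.79, -0.26, -0.0, -0.0], [1, 0.79, -0.26, -0.0, -0.0], [1, 0.79, -0.27, -0.0, -0.0], [1, 0.79, -0.26, -0.0, -0.0]]
[[1, 0.79, -0.26, -0.0, -0.0], [1, 0.79, -0.27, -0.0, -0.0], [1, 0.8, -0.26, -0.0, -0.0], [1, 0.79, -0.26, -0.0, -0.0], [1, 0.79, -0.27, -0.0, -0.0], [1, 0.79, -0.26, -0.0, -0.0], [1, 0.79, -0.26, -0.0, -0.0]]
end [ 0.5651 -0.2603  0.0778  1.5688]
axle end [ 0.5305 -0.1559] head 108.3 bayoff 37.8
```

>>> move_arm(
  series=[
    [[1,0.4,0.85,-0.05,0],[1,0.4,0.85,0,0],[1,0.5,0.8,0,0],[1,0.6,0.75,0,0],[1,0.6,0.7,0,0],[1,0.8,-0.25,0,0],[1,0.8,-0.25,0,0],[1,0.8,-0.25,0,0]],
  ],
)

```text
time: 7.5
ee_pos: [0.5895, -0.3306, 0.0776]
ee_rot: [0.001, 0.708, 0.707, 0.001]
force: [0.7, -0.1, 4.8]
gripper_width: 0.0225
gripper_force: 58.6
```

```bash
python3 - <<'E'
from h import *
caddy.g=np.radians(107)
A,f=caddy()
drive(A,f,[(.08,0)],.01)
E
```

```text
t 7.55 post [ 0.5893 -0.3289] head deg 110.28 axle [ 0.5511 -0.2257] n 22 c 0.0014 bay off mm 60.5
[[1, 0.94, -0.35, -0.0, -0.0], [1, 0.94, -0.34, -0.0, -0.0], [1, 0.93, -0.35, -0.0, -0.0], [1, 0.94, -0.35, -0.0, -0.0], [1, 0.94, -0.34, -0.0, -0.0], [1, 0.94, -0.35, -0.0, -0.0], [1, 0.94, -0.35, -0.0, -0.0], [1, 0.93, -0.35, -0.0, -0.0]]
end [ 0.5615 -0.2539  0.0775  1.5705]
axle end [ 0.5234 -0.1507] head 110.28 bayoff 30.5
```

>>> move_arm(
  series=[
    [[1,0.95,-0.35,0,0],[1,0.95,-0.35,0,0],[1,0.95,-0.35,0,0],[1,0.95,-0.35,0,0],[1,0.95,-0.35,0,0],[1,0.95,-0.35,0,0],[1,0.95,-0.35,0,0],[1,0.95,-0.35,0,0]],
  ],
)

```text
time: 8.55
ee_pos: [0.5613, -0.2545, 0.0777]
ee_rot: [0.001, 0.708, 0.707, 0.0]
force: [0.3, -0.7, 7.6]
gripper_width: 0.0229
gripper_force: 58.7
```

```bash
python3 - <<'E'
from h import *
caddy.g=np.radians(110)
A,f=caddy()
drive(A,f,[(.03,0)],.01)
save('side','s3.png');marks('side',['trail_l','trail_r','nose'])
s=A-.095*np.array([np.cos(f),np.sin(f)]);u=np.array([np.cos(f),np.sin(f)]);n=np.array([-u[1],u[0]])
print('expected trailing L,R',s+.036*n-.014*u,s-.036*n-.014*u)
a=cv2.imread('pics/s3.png')[200:360,200:420];cv2.imwrite('pics/s3c.png',cv2.resize(a,None,fx=3.6,fy=3.6,interpolation=2))
E
```

```text
t 8.6 post [ 0.5608 -0.2526] head deg 108.79 axle [ 0.5254 -0.1485] n 22 c 0.0016 bay off mm 32.5
[[1, 0.95, -0.32, -0.0, -0.0], [1, 0.94, -0.32, -0.0, -0.0], [1, 0.95, -0.33, -0.0, -0.0]]
end [ 0.5512 -0.2242  0.0776  1.5705]
axle end [ 0.5157 -0.1201] head 108.79 bayoff 21.9
side trail_l [([0.5275, -0.1508, 0.0168], 0.63), ([0.5279, -0.2632, 0.0144], 0.62)]
side trail_r [([0.5275, -0.1508, 0.0168], 0.63), ([0.5279, -0.2632, 0.0144], 0.62)]
side nose [([0.5408, -0.1989, -0.0038], 0.72), ([0.5203, -0.1203, 0.0398], 0.61)]
expected trailing L,R [ 0.52644093 -0.26324937] [ 0.5946022  -0.24005365]
```

View pics/s3c.png

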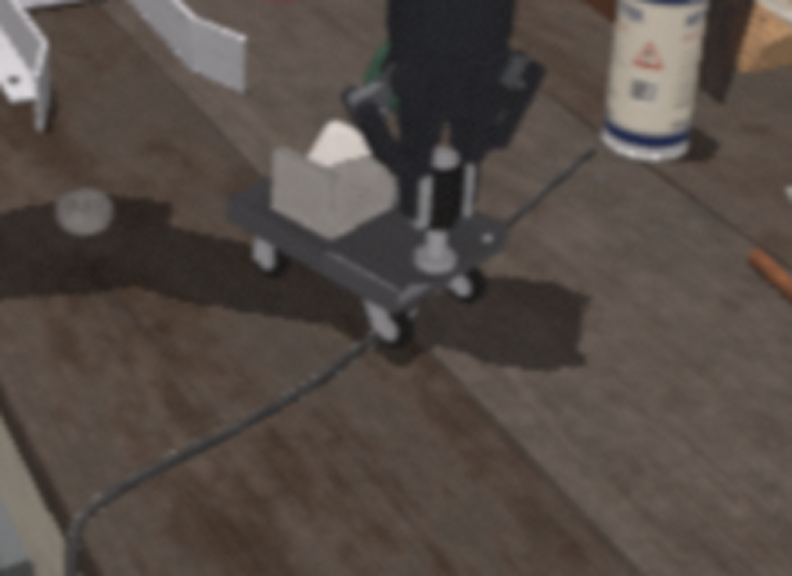

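```bash
python3 - <<'E'
from h import *
drive([.5254,-.1485],np.radians(108.8),[(.038,0),(.107,-20.5)],.0095)
E
```

```text
[[1, 1.01, -0.34, -0.0, -0.0], [1, 0.9, -0.3, -0.0, -0.0], [1, 0.9, -0.31, -0.0, -0.0], [1, 0.9, -0.31, -0.0, -0.0], [1, 0.81, -0.64, -0.0, -0.0], [1, 0.84, -0.61, -0.0, -0.0], [1, 0.86, -0.59, -0.0, -0.0], [1, 0.87, -0.55, -0.0, -0.0], [1, 0.89, -0.53, -0.0, -0.0], [1, 0.91, -0.5, -0.0, -0.0]]
[[1, 0.92, -0.47, -0.0, -0.0], [1, 0.94, -0.44, -0.0, -0.0], [1, 0.95, -0.41, -0.0, -0.0], [1, 0.97, -0.37, -0.0, -0.0], [1, 0.98, -0.35, -0.0, -0.0]]
end [ 0.4941 -0.1172  0.0777  1.5699]
axle end [ 0.4973 -0.0073] head 88.3 bayoff 0.1
```

>>> move_arm(
  series=[
    [[1,0.9,-0.3,0,0],[1,0.9,-0.3,0,0],[1,0.9,-0.3,0,0],[1,0.9,-0.3,0,0],[1,0.8,-0.65,0,0],[1,0.85,-0.6,0,0],[1,0.85,-0.6,0,0],[1,0.85,-0.55,0,0],[1,0.9,-0.55,0,0]],
  ],
)

```text
time: 9.93
ee_pos: [0.5204, -0.1758, 0.0777]
ee_rot: [0.001, 0.708, 0.707, 0.001]
force: [0.7, -1.1, 7.2]
gripper_width: 0.0226
gripper_force: 59.0
```

```bash
python3 - <<'E'
from h import *
caddy.g=np.radians(99)
A,f=caddy();al=np.degrees(f)-88.3
for L in (.05,.06,.07,.08): print(L);drive(A,f,[(L,-al)],.0095)
E
```

```text
t 9.975 post [ 0.5195 -0.1741] head deg 99.15 axle [ 0.502  -0.0655] n 23 c 0.0013 bay off mm 6.5
0.05
[[1, 0.93, -0.55, -0.0, -0.0], [1, 0.95, -0.52, -0.0, -0.0], [1, 0.97, -0.48, -0.0, -0.0], [1, 0.99, -0.45, -0.0, -0.0], [1, 1.01, -0.4, -0.0, -0.0]]
end [ 0.4955 -0.1256  0.0776  1.5704]
axle end [ 0.4987 -0.0156] head 88.3 bayoff 1.8
0.06
[[1, 0.94, -0.49, -0.0, -0.0], [1, 0.95, -0.46, -0.0, -0.0], [1, 0.97, -0.42, -0.0, -0.0], [1, 0.98, -0.4, -0.0, -0.0], [1, 1.0, -0.36, -0.0, -0.0], [1, 1.0, -0.34, -0.0, -0.0]]
end [ 0.4948 -0.1157  0.0776  1.5704]
axle end [ 0.4981 -0.0057] head 88.3 bayoff 0.8
0.07
[[1, 0.95, -0.44, -0.0, -0.0], [1, 0.95, -0.42, -0.0, -0.0], [1, 0.97, -0.38, -0.0, -0.0], [1, 0.98, -0.37, -0.0, -0.0], [1, 0.99, -0.33, -0.0, -0.0], [1, 0.99, -0.31, -0.0, -0.0], [1, 1.01, -0.28, -0.0, -0.0]]
end [ 0.4942 -0.1057  0.0776  1.5704]
axle end [0.4974 0.0043] head 88.3 bayoff -0.1
0.08
[[1, 0.95, -0.41, -0.0, -0.0], [1, 0.96, -0.38, -0.0, -0.0], [1, 0.97, -0.36, -0.0, -0.0], [1, 0.98, -0.33, -0.0, -0.0], [1, 0.98, -0.32, -0.0, -0.0], [1, 0.99, -0.29, -0.0, -0.0], [1, 1.0, -0.27, -0.0, -0.0], [1, 1.01, -0.24, -0.0, -0.0]]
end [ 0.4935 -0.0957  0.0776  1.5704]
axle end [0.4968 0.0142] head 88.3 bayoff -1.1
```

>>> move_arm(
  series=[
    [[1,0.95,-0.45,0,0],[1,0.95,-0.4,0,0],[1,0.95,-0.4,0,0],[1,1,-0.35,0,0],[1,1,-0.35,0,0],[1,1,-0.3,0,0],[1,1,-0.3,0,0],[1,0,0,0,0]],
  ],
)

```text
time: 10.98
ee_pos: [0.4944, -0.1063, 0.0778]
ee_rot: [0.0, 0.707, 0.707, 0.001]
force: [-0.9, 0.1, 11.6]
gripper_width: 0.0228
gripper_force: 59.3
```

```bash
python3 - <<'E'
from h import *
caddy.g=np.radians(88)
A,f=caddy()
p,d,P=cloud('wrist');x,y,z=np.moveaxis(P,-1,0);print(y[d>0].max())
m=(d>0)&(z>.035)&(z<.07)&(x>.38)&(x<.62)
for lo in np.arange(.08,.34,.02):
    s=m&(y>=lo)&(y<lo+.02)
    if s.any():
        xs=np.sort(x[s]);i=np.where(np.diff(xs)>.01)[0];print(round(lo,2),len(xs),np.round(xs[np.r_[0,i+1]],4),np.round(xs[np.r_[i,len(xs)-1]],4))
save('wrist','w4.png');p=save('top','t4.png');marks('top',['bay','deepest','nose'])
u=np.array([np.cos(f),np.sin(f)]);n=np.array([-u[1],u[0]]);s=A-.109*u
save('side','s4.png');marks('side',['trail_l','trail_r','nose','bay']);print(s+.036*n,s-.036*n)
E
```

```text
t 11.025 post [ 0.4944 -0.1065] head deg 86.38 axle [0.5014 0.0033] n 24 c 0.0018 bay off mm 3.9
0.0191031371320722
top bay []
top deepest []
top nose [([0.5017, 0.032, 0.0427], 0.66)]
side trail_l [([0.4648, -0.1054, 0.0154], 0.5), ([0.5312, -0.1047, 0.0115], 0.38)]
side trail_r [([0.4648, -0.1054, 0.0154], 0.5), ([0.5312, -0.1047, 0.0115], 0.38)]
side nose [([0.5025, 0.0337, 0.0409], 0.85)]
side bay []
[ 0.45857678 -0.10323998] [ 0.53043327 -0.10778369]
```

View pics/w4.png

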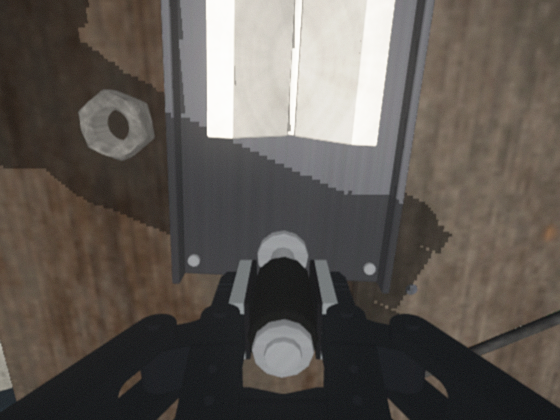

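```bash
cat >> h.py <<'E'
def toprel(ylo,yhi):
    p,d,P=cloud('top');x,y,z=np.moveaxis(P,-1,0)
    def fit(m,a,b,wmin,wmax):
        Y=[];M=[];W=[]
        for lo in np.arange(a,b,.004):
            s=m&(y>=lo)&(y<lo+.004)
            if s.sum()>1:
                w=np.ptp(x[s])
                if wmin<w<wmax: Y.append(lo+.002);M.append((x[s].min()+x[s].max())/2);W.append(w)
        k,c=np.polyfit(Y,M,1);print(len(Y),'heading',round(90-np.degrees(np.arctan(k)),2),'w',np.mean(W).round(4));return k,c
    b=fit((z>.035)&(z<.065)&(x>.42)&(x<.585),.15,.3,.118,.14)
    c=fit((z>.03)&(z<.07)&(x>.4)&(x<.6),ylo,yhi,.1,.122)
    for yy in (ylo,yhi): print('caddy-bay mm at',yy,1000*(np.polyval(c,yy)-np.polyval(b,yy)),'bay x',np.polyval(b,yy))
    print('bay x at .17,.3',np.polyval(b,.17),np.polyval(b,.3))
E
python3 - <<'E'
from h import *
toprel(-.05,.03)
E
```

```text
38 heading 88.36 w 0.1284
19 heading 88.45 w 0.1064
caddy-bay mm at -0.05 1.2785445532605966 bay x 0.49662557709884525
caddy-bay mm at 0.03 1.1554334930137244 bay x 0.49891059923536785
bay x at .17,.3 0.5029093879742823 0.5066225489461316
```

```bash
python3 - <<'E'
from h import *
drive([.5008,.0033],np.radians(86.6),[(.03,4.5),(.04,-2.0)],.0095)
E
```

```text
[[1, 1.02, 0.31, -0.0, -0.0], [1, 1.0, 0.31, -0.0, -0.0], [1, 1.0, 0.28, -0.0, -0.0], [1, 1.0, -0.12, -0.0, -0.0], [1, 1.0, -0.1, -0.0, -0.0], [1, 1.0, -0.09, -0.0, -0.0], [1, 1.0, -0.09, -0.0, -0.0]]
end [ 0.4996 -0.0367  0.0778  1.5694]
axle end [0.5013 0.0733] head 89.1 bayoff 1.7
```

>>> move_arm(
  series=[
    [[1,1,0.3,-0.05,0],[1,1,0.3,-0.05,0],[1,1,0.3,0,0],[1,1,-0.1,0,0],[1,1,-0.1,0,0],[1,1,-0.1,0,0],[1,1,-0.1,0,0],[1,0,0,0,0]],
  ],
)

```text
time: 12.62
ee_pos: [0.4991, -0.0357, 0.078]
ee_rot: [-0.0, 0.707, 0.707, 0.001]
force: [1.2, -0.2, 4.5]
gripper_width: 0.0225
gripper_force: 58.7
```

```bash
python3 - <<'E'
from h import *
A,f=caddy();toprel(.02,.09)
save('wrist','w5.png');save('top','t5.png');save('side','s5.png')
w=cv2.imread('pics/w5.png');t=cv2.imread('pics/t5.png')[190:290,155:330];s=cv2.imread('pics/s5.png')[170:330,160:420]
t=cv2.resize(t,(735,420),interpolation=2)
cv2.imwrite('pics/c5.png',np.vstack([np.hstack([cv2.resize(w,(400,300)),cv2.resize(s,(400,300))]),cv2.resize(t,(800,300),interpolation=2)]))
E
```

```text
t 12.675 post [ 0.4991 -0.0361] head deg 88.82 axle [0.5014 0.0739] n 24 c 0.0016 bay off mm 1.8
36 heading 88.36 w 0.1284
14 heading 90.43 w 0.1075
caddy-bay mm at 0.02 2.234849337892142 bay x 0.4986249821517869
caddy-bay mm at 0.09 -0.28963028345219133 bay x 0.5006260055483744
bay x at .17,.3 0.5029128894301887 0.506629075738137
```

View pics/c5.png

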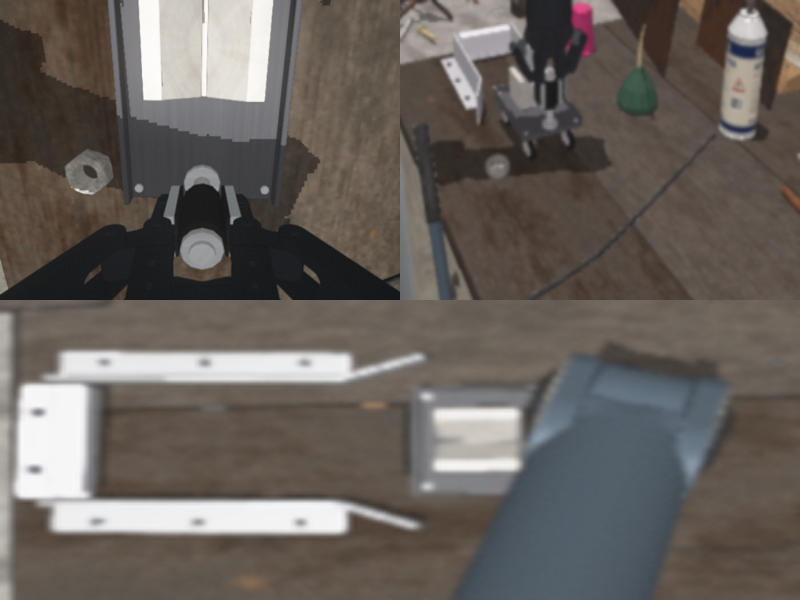

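```bash
python3 - <<'E'
from h import *
drive([.5014,.0739],np.radians(88.8),[(.02,-.3),(.06,-.1)],.01)
E
```

```text
[[1, 1.04, -0.01, -0.0, -0.0], [1, 1.0, -0.0, -0.0, -0.0], [1, 1.0, 0.02, -0.0, -0.0], [1, 1.0, 0.02, -0.0, -0.0], [1, 1.0, 0.02, -0.0, -0.0], [1, 1.0, 0.02, -0.0, -0.0], [1, 1.0, 0.03, -0.0, -0.0], [1, 1.0, 0.02, -0.0, -0.0]]
end [0.5004 0.0439 0.078  1.5696]
axle end [0.5035 0.1539] head 88.4 bayoff 1.5
```

>>> move_arm(
  series=[
    [[1,1,0,0,0],[1,1,0,0,0],[1,1,0.02,0,0],[1,1,0.02,0,0],[1,1,0.02,0,0],[1,1,0.02,0,0],[1,1,0.02,0,0],[1,0,0,0,0]],
  ],
)

```text
time: 13.88
ee_pos: [0.4995, 0.0347, 0.0779]
ee_rot: [-0.001, 0.707, 0.707, 0.0]
force: [-1.1, 1.0, 6.8]
gripper_width: 0.0229
gripper_force: 58.9
```

```bash
cat >> h.py <<'E'
def gaps():
    """wrist cloud: rail inner faces against the deck, same camera"""
    p,d,P=cloud('wrist');x,y,z=np.moveaxis(P,-1,0);m=(d>0)&(z>.036)&(z<.056)&(x>.4)&(x<.61)
    for lo in np.arange(.08,.3,.01):
        s=m&(y>=lo)&(y<lo+.01)
        if s.sum()>20:
            xs=np.sort(x[s]);i=np.where(np.diff(xs)>.004)[0];print(round(lo,2),np.round(np.c_[xs[np.r_[0,i+1]],xs[np.r_[i,len(xs)-1]]],4).tolist())
E
python3 - <<'E'
from h import *
A,f=caddy();toprel(.1,.16);gaps();save('wrist','w6.png')
E
```

```text
t 13.925 post [0.4995 0.0343] head deg 88.25 axle [0.5029 0.1442] n 14 c 0.0014 bay off mm 1.2
37 heading 88.38 w 0.1283
1 heading 25.14 w 0.1164
caddy-bay mm at 0.1 -27.831656011571006 bay x 0.5009012212527614
caddy-bay mm at 0.16 98.32570867341484 bay x 0.5026004958221513
bay x at .17,.3 0.502883708250383 0.5065654698173945
0.08 [[0.448, 0.5549], [0.5841, 0.5881]]
0.09 [[0.412, 0.4187], [0.4447, 0.4613], [0.4784, 0.5116], [0.5408, 0.5547], [0.5805, 0.5887]]
0.1 [[0.4142, 0.4232], [0.4469, 0.461], [0.5411, 0.5558], [0.5767, 0.5848]]
0.11 [[0.4189, 0.4277], [0.4491, 0.4615], [0.5414, 0.5553], [0.5726, 0.5809]]
0.12 [[0.4235, 0.4322], [0.4481, 0.4617], [0.5417, 0.555], [0.5688, 0.5768]]
0.13 [[0.4282, 0.4371], [0.446, 0.462], [0.5422, 0.5565], [0.5649, 0.5731]]
0.14 [[0.4325, 0.4406], [0.4462, 0.4623], [0.5425, 0.5539], [0.5634, 0.5695]]h.py:69: RankWarning: Polyfit may be poorly conditioned
  k,c=np.polyfit(Y,M,1);print(len(Y),'heading',round(90-np.degrees(np.arctan(k)),2),'w',np.mean(W).round(4));return k,c
```

>>> move_arm(
  series=[
    [[1,1,0.03,0,0],[1,1,0.03,0,0],[1,1,0.03,0,0],[1,1,0.03,0,0],[1,1,0.03,0,0],[1,1,0.03,0,0],[1,1,0.03,0,0],[1,0,0,0,0]],
  ],
)

```text
time: 15.08
ee_pos: [0.5015, 0.1047, 0.0779]
ee_rot: [-0.001, 0.707, 0.707, 0.0]
force: [-1.2, 1.1, 7.2]
gripper_width: 0.0225
gripper_force: 58.8
```

```bash
sed -i 's/abs(e\[1\]-e\[0\]-.11)<.01/abs(e[1]-e[0]-.11)<.012/; s/abs(b)<.075/abs(b)<.0585/' h.py
python3 - <<'E'
from h import *
A,f=caddy();gaps();save('wrist','w7.png')
E
```

```text
t 15.125 post [0.5015 0.1043] head deg 87.66 axle [0.506  0.2142] n 24 c 0.0017 bay off mm 2.2
0.08 [[0.4482, 0.4691], [0.4867, 0.4867], [0.5138, 0.5138], [0.5319, 0.551], [0.5846, 0.5888]]
0.09 [[0.4121, 0.4185], [0.4445, 0.4929], [0.5081, 0.5548], [0.5805, 0.5887]]
0.1 [[0.4142, 0.4227], [0.448, 0.5552], [0.5766, 0.5844]]
0.11 [[0.4188, 0.4276], [0.4487, 0.5554], [0.5729, 0.5809]]
0.12 [[0.4237, 0.4323], [0.4493, 0.5561], [0.5691, 0.5773]]
0.13 [[0.4278, 0.4368], [0.446, 0.5558], [0.5653, 0.5732]]
0.14 [[0.4327, 0.4408], [0.4499, 0.5568], [0.5636, 0.5692]]
0.15 [[0.4361, 0.4411], [0.4467, 0.5536], [0.5637, 0.5686]]
0.16 [[0.4364, 0.4414], [0.4474, 0.4657], [0.4795, 0.5133], [0.5434, 0.5564], [0.564, 0.5687]]
0.17 [[0.437, 0.4417], [0.4474, 0.4633], [0.5436, 0.5578], [0.5644, 0.5692]]
0.18 [[0.4375, 0.4421], [0.45, 0.4639], [0.5441, 0.5565], [0.5648, 0.57]]
0.19 [[0.4373, 0.4425], [0.4484, 0.4643], [0.5444, 0.5567], [0.5651, 0.5697]]
0.2 [[0.4377, 0.4428], [0.4502, 0.4644], [0.5446, 0.5573], [0.5653, 0.5701]]
0.21 [[0.4381, 0.443], [0.4519, 0.465], [0.5452, 0.5592], [0.5656, 0.571]]
```

View pics/w7.png

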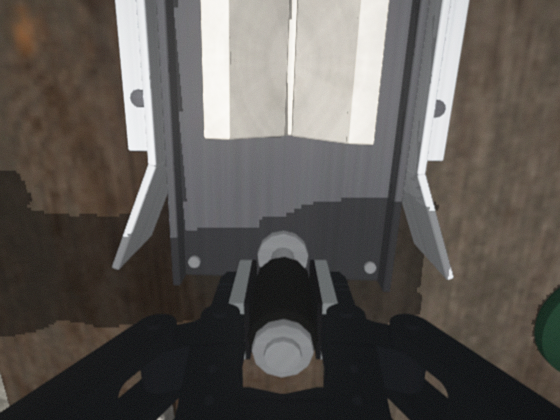

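```bash
python3 - <<'E'
from h import *
drive([.506,.2142],np.radians(87.7),[(.02,1.0),(.03,-.3)],.008)
E
```

```text
[[1, 1.02, 0.14, -0.0, -0.0], [1, 1.0, 0.12, -0.0, -0.0], [1, 0.75, 0.0, -0.0, -0.0], [1, 0.75, 0.01, -0.0, -0.0], [1, 0.75, 0.0, -0.0, -0.0], [1, 0.75, 0.01, -0.0, -0.0]]
end [0.5043 0.1542 0.0779 1.5701]
axle end [0.5074 0.2642] head 88.4 bayoff 2.1
```

>>> move_arm(
  series=[
    [[1,1,0.12,0,0],[1,1,0.12,0,0],[1,0.8,0,0,0],[1,0.7,0,0,0],[1,0.7,0,0,0],[1,0.5,0.02,0,0],[1,0,0,0,0]],
  ],
)

```text
time: 16.1
ee_pos: [0.5047, 0.1511, 0.078]
ee_rot: [-0.0, 0.707, 0.707, 0.001]
force: [1.3, 0.5, 4.8]
gripper_width: 0.023
gripper_force: 58.7
```

```bash
python3 - <<'E'
from h import *
A,f=caddy();print(read_state()['force'])
E
```

```text
t 16.15 post [0.5047 0.151 ] head deg 88.83 axle [0.5069 0.261 ] n 24 c 0.0016 bay off mm 1.7
[ 0.21732621 -0.55397102  6.12487518]
```

>>> move_arm(
  series=[
    [[1,0.3,0.02,0,0],[1,0.3,0.02,0,0],[1,0.3,0.01,0,0],[1,0.15,0,0,0],[1,0.1,0,0,0],[1,0.1,0,0,0],[1,0,0,0,0]],
  ],
)

```text
time: 17.02
ee_pos: [0.5052, 0.1629, 0.078]
ee_rot: [-0.0, 0.708, 0.707, 0.0]
force: [0.6, -0.0, 6.3]
gripper_width: 0.0228
gripper_force: 58.7
```

>>> move_arm(
  series=[
    [[1,0.1,0,0,0],[1,0.1,0,0,0],[1,0.1,0,0,0],[1,0.1,0,0,0],[1,0,0,0,0]],
  ],
)

```text
time: 17.65
ee_pos: [0.5052, 0.1669, 0.078]
ee_rot: [-0.0, 0.708, 0.707, 0.0]
force: [0.2, -0.3, 5.7]
gripper_width: 0.0229
gripper_force: 58.7
```

>>> move_arm(
  series=[
    [[1,0.1,0,0,0],[1,0.1,0,0,0],[1,0.1,0,0,0],[1,0,0,0,0]],
  ],
)

```text
time: 18.15
ee_pos: [0.5052, 0.1699, 0.078]
ee_rot: [-0.0, 0.708, 0.707, 0.0]
force: [0.7, 0.2, 5.9]
gripper_width: 0.0224
gripper_force: 58.7
```

>>> move_arm(
  series=[
    [[1,0.1,0,0,0],[1,0.1,0,0,0],[1,0,0,0,0]],
  ],
)

```text
time: 18.52
ee_pos: [0.5052, 0.1719, 0.078]
ee_rot: [-0.0, 0.708, 0.707, 0.0]
force: [0.1, -0.5, 6.5]
gripper_width: 0.0226
gripper_force: 58.7
```

>>> move_arm(
  series=[
    [[1,0.1,0,0,0],[1,0,0,0,0]],
  ],
)

```text
time: 18.77
ee_pos: [0.5052, 0.1728, 0.078]
ee_rot: [-0.0, 0.708, 0.707, 0.0]
force: [0.6, 1.1, 5.7]
gripper_width: 0.0229
gripper_force: 58.7
```

```bash
python3 - <<'E'
from h import *
A,f=caddy();gaps()
E
```

```text
t 18.825 post [0.5052 0.1728] head deg 88.92 axle [0.5073 0.2828] n 24 c 0.0017 bay off mm 1.4
0.09 [[0.5847, 0.5886]]
0.13 [[0.4305, 0.4366], [0.5656, 0.571]]
0.14 [[0.4325, 0.4405], [0.5637, 0.5695]]
0.15 [[0.4364, 0.4412], [0.4521, 0.4766], [0.4903, 0.4904], [0.5169, 0.5175], [0.5291, 0.5551], [0.5639, 0.5685]]
0.16 [[0.4369, 0.4413], [0.4508, 0.4976], [0.5103, 0.5579], [0.5642, 0.5687]]
0.17 [[0.4371, 0.4417], [0.4524, 0.5587], [0.5646, 0.5692]]
0.18 [[0.4373, 0.442], [0.4515, 0.5578], [0.5649, 0.5697]]
0.19 [[0.4374, 0.4424], [0.4501, 0.5585], [0.5654, 0.57]]
0.2 [[0.4381, 0.4426], [0.4512, 0.5594], [0.5655, 0.5702]]
0.21 [[0.4384, 0.4431], [0.4496, 0.5595], [0.5658, 0.5707]]
0.22 [[0.4388, 0.4434], [0.453, 0.5574], [0.5661, 0.571]]
0.23 [[0.4389, 0.4438], [0.4531, 0.4651], [0.5009, 0.5065], [0.5451, 0.5599], [0.5666, 0.571]]
0.24 [[0.4391, 0.444], [0.4499, 0.4652], [0.5453, 0.5566], [0.5669, 0.5716]]
0.25 [[0.4396, 0.4443], [0.4534, 0.4653], [0.5454, 0.5606], [0.5672, 0.5724]]
0.26 [[0.4398, 0.4449], [0.4498, 0.4653], [0.5456, 0.5605], [0.5674, 0.5721]]
0.27 [[0.4404, 0.4451], [0.4504, 0.4656], [0.5458, 0.5569], [0.5679, 0.5724]]
0.28 [[0.4406, 0.4455], [0.4514, 0.4657], [0.546, 0.5576], [0.5681, 0.5729]]
```

>>> move_arm(
  series=[
    [[1,0.1,0,0,0],[1,0,0,0,0]],
  ],
)

```text
time: 19.12
ee_pos: [0.5052, 0.1738, 0.078]
ee_rot: [-0.0, 0.708, 0.707, 0.0]
force: [0.6, -0.2, 5.5]
gripper_width: 0.0231
gripper_force: 58.7
```

>>> move_arm(
  series=[
    [[1,0.1,0,0,0],[1,0,0,0,0]],
  ],
)

```text
time: 19.38
ee_pos: [0.5052, 0.1748, 0.078]
ee_rot: [-0.0, 0.708, 0.707, 0.0]
force: [1.0, -0.1, 6.2]
gripper_width: 0.0225
gripper_force: 58.7
```

>>> move_arm(
  series=[
    [[1,0.05,-0.05,0,0],[1,0.05,-0.05,0,0],[1,0,0,0,0]],
  ],
)

```text
time: 19.75
ee_pos: [0.5042, 0.1757, 0.078]
ee_rot: [-0.0, 0.708, 0.707, 0.0]
force: [0.6, -0.9, 5.3]
gripper_width: 0.0227
gripper_force: 58.7
```

>>> move_arm(
  series=[
    [[1,0.05,-0.05,0,0],[1,0.05,0,0,0],[1,0,0,0,0]],
  ],
)

```text
time: 20.12
ee_pos: [0.5037, 0.1768, 0.078]
ee_rot: [-0.0, 0.708, 0.707, 0.0]
force: [0.6, 0.3, 5.4]
gripper_width: 0.0226
gripper_force: 58.7
```

>>> move_arm(
  series=[
    [[1,0.05,0,0,0],[1,0.05,0,0,0],[1,0,0,0,0]],
  ],
)

```text
time: 20.5
ee_pos: [0.5037, 0.1772, 0.078]
ee_rot: [0.0, 0.708, 0.707, -0.0]
force: [1.3, -2.2, 6.8]
gripper_width: 0.0225
gripper_force: 58.8
```

>>> move_arm(
  series=[
    [[1,0.05,0,0,0],[1,0.05,0,0,0],[1,0,0,0,0]],
  ],
)

```text
time: 20.88
ee_pos: [0.5036, 0.1772, 0.0779]
ee_rot: [0.0, 0.708, 0.706, -0.001]
force: [0.2, -2.7, 7.1]
gripper_width: 0.0227
gripper_force: 58.8
```

>>> move_arm(
  series=[
    [[1,0.1,0,0,0],[1,0,0,0,0]],
  ],
)

```text
time: 21.12
ee_pos: [0.5035, 0.1773, 0.0779]
ee_rot: [0.001, 0.708, 0.706, -0.001]
force: [0.2, -4.3, 8.6]
gripper_width: 0.0221
gripper_force: 58.9
```

>>> move_arm(
  series=[
    [[1,0.1,0,0,0],[1,0,0,0,0]],
  ],
)

```text
time: 21.38
ee_pos: [0.5034, 0.1774, 0.0779]
ee_rot: [0.001, 0.708, 0.706, -0.001]
force: [0.4, -7.6, 9.4]
gripper_width: 0.0228
gripper_force: 59.0
```

>>> move_arm(
  series=[
    [[1,0.1,0,0,0],[1,0,0,0,0]],
  ],
)

```text
time: 21.62
ee_pos: [0.5034, 0.1774, 0.0779]
ee_rot: [0.001, 0.709, 0.706, -0.002]
force: [-0.2, -9.4, 9.3]
gripper_width: 0.0224
gripper_force: 59.0
```

>>> move_arm(
  series=[
    [[1,0,0,0,0],[1,0,0,0,0],[1,0,0,0,0],[1,0,0,0,0],[1,0,0,0,0],[1,0,0,0,0],[1,0,0,0,0]],
  ],
)

```text
time: 22.5
ee_pos: [0.5034, 0.1774, 0.0779]
ee_rot: [0.001, 0.709, 0.706, -0.002]
force: [-0.5, -9.1, 10.3]
gripper_width: 0.0228
gripper_force: 59.0
```

```bash
python3 - <<'E'
from h import *
A,f=caddy();gaps()
E
```

```text
t 22.55 post [0.5034 0.1774] head deg 87.86 axle [0.5075 0.2873] n 24 c 0.0017 bay off mm 1.4
0.09 [[0.4118, 0.4175], [0.5832, 0.5872]]
0.1 [[0.4167, 0.4193], [0.5829, 0.5851]]
0.13 [[0.4333, 0.4365], [0.5657, 0.5683]]
0.14 [[0.4329, 0.4406], [0.5637, 0.569]]
0.15 [[0.4367, 0.4409], [0.5358, 0.553], [0.5639, 0.5685]]
0.16 [[0.4366, 0.4413], [0.4465, 0.4786], [0.488, 0.4905], [0.5124, 0.516], [0.5253, 0.5537], [0.5641, 0.5688]]
0.17 [[0.4367, 0.4416], [0.4503, 0.557], [0.5646, 0.5691]]
0.18 [[0.4371, 0.442], [0.4481, 0.5537], [0.5648, 0.5697]]
0.19 [[0.4375, 0.4425], [0.4475, 0.5544], [0.5652, 0.57]]
0.2 [[0.4383, 0.4429], [0.4494, 0.5562], [0.5656, 0.5703]]
0.21 [[0.4386, 0.443], [0.4515, 0.5582], [0.5658, 0.5706]]
0.22 [[0.4385, 0.4435], [0.4491, 0.5587], [0.5661, 0.5708]]
0.23 [[0.4391, 0.4438], [0.449, 0.5574], [0.5666, 0.5712]]
0.24 [[0.439, 0.4442], [0.449, 0.4646], [0.545, 0.5591], [0.5667, 0.5715]]
0.25 [[0.4395, 0.4443], [0.4499, 0.4651], [0.5452, 0.5582], [0.5672, 0.5719]]
0.26 [[0.4401, 0.4449], [0.4497, 0.4654], [0.5457, 0.5601], [0.5674, 0.5721]]
0.27 [[0.4402, 0.4451], [0.4499, 0.4658], [0.5457, 0.5599], [0.5677, 0.5727]]
0.28 [[0.4407, 0.4456], [0.4504, 0.466], [0.5462, 0.5586], [0.5681, 0.5732]]
0.29 [[0.4414, 0.4455], [0.4542, 0.4662], [0.5465, 0.5571], [0.5685, 0.5725]]
```

>>> move_arm(
  series=[
    [[1,-0.1,0,0,0],[1,-0.1,0,0,0],[1,-0.1,0,0,0],[1,-0.1,0,-0.05,0],[1,0,0,0,0]],
  ],
)

```text
time: 23.22
ee_pos: [0.5033, 0.1773, 0.0781]
ee_rot: [-0.0, 0.708, 0.707, -0.0]
force: [1.1, -0.4, 3.2]
gripper_width: 0.0226
gripper_force: 58.6
```

>>> move_arm(
  series=[
    [[0.7,0,0,0,0],[0.6,0,0,0,0],[0.4,0,0,0,0],[0.2,0,0,0,0],[0.1,0,0,0,0],[0,0,0,0,0],[0,0,0,0,0]],
  ],
)

```text
time: 24.1
ee_pos: [0.5039, 0.1769, 0.0783]
ee_rot: [-0.0, 0.708, 0.706, 0.0]
force: [0.0, 0.3, 0.4]
gripper_width: 0.0853
gripper_force: 0.0
```

>>> move_arm(
  series=[
    [[0,0,0,-1,0],[0,0,0,-3,0],[0,0,0,-4,0],[0,0,0,-5,0],[0,-3,0,-4,0],[0,-5,0,0,0],[0,-5,0,0,0],[0,-5,0,0,0],[0,0,0,0,0]],
  ],
)

```text
time: 25.22
ee_pos: [0.5032, -0.008, 0.2494]
ee_rot: [0.001, 0.711, 0.703, 0.0]
force: [-0.3, 0.2, -0.2]
gripper_width: 0.0859
gripper_force: 0.0
```

```bash
python3 - <<'E'
from h import *
save('wrist','w9.png');marks('wrist',['nose','post','caddy']);save('top','t9.png');marks('top',['nose','post','caddy','cup','nut','oil_can'])
w=cv2.imread('pics/w9.png');t=cv2.imread('pics/t9.png')[190:290,155:330]
cv2.imwrite('pics/c9.png',np.vstack([cv2.resize(w,(400,300)),cv2.resize(t,(400,229),interpolation=2)]))
E
```

```text
wrist nose []
wrist post []
wrist caddy []
top nose [([0.5082, 0.3107, 0.0441], 0.76), ([0.7131, 0.0212, 0.0025], 0.51)]
top post [([0.5049, 0.1721, 0.0986], 0.97)]
top caddy []
top cup [([0.7196, 0.2779, -0.0021], 0.7)]
top nut []
top oil_can [([0.7142, 0.02, -0.0023], 0.8)]
```

View pics/c9.png

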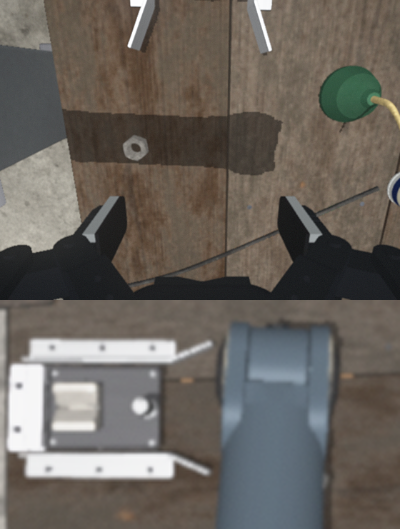

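The caddy sits straight in the bay with its nose at the stop block (deck at about (45–160, 365–450) in the lower panel). The bystanders haven't moved.

```bash
python3 -c "
from bench import *
print(hand_in())"
```

```text
the job is handed in; nothing more can be done
None
```

The caddy is parked straight in the bay with its nose at the stop, held there for about a second at 9 N and then released; the job is handed in at about 25 s on the robot's clock. The left castor was confirmed trailing on the open bench; the right one only looked roughly so in the side picture. The oil can, nut and cup were not touched.

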